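# Tighten the bench chuck on the countersink bit

## Robot

A 6-joint arm with a two-finger parallel gripper is mounted at the origin on the work surface. World frame = base frame: x ahead of the robot, y to its left, z up, the work surface at z = 0. Lengths are in mm, angles in rad, forces in N, time in s.
With the tool pointing down it reaches from about 275 to 850 mm from the base axis. Payload 19 kg.
Tool frame: the origin (TCP) lies midway between the tips of the shut fingers; the grasp point (between the pads) lies 19 mm behind it; z points along the fingers, y is the line along which they close (so a half turn about z gives the same grasp; the last joint's range is limited). The gripper opens to 85 mm and grips with 20 to 120 N. Pads are 22 mm wide; open, the fingers measure 114 mm over their backs; the gripper's body (76 mm by 85 mm) begins 54 mm behind the grasp point. The pads swing forward as they close: fully open they stand 13 mm farther back than shut.
Start: joints at [1.194, 0.15, 1.437, -0, 1.554, -0.134], TCP at [138.248, 558.102, 231.267] pointing down, gripper open.
Joint ranges: [-2.8, 2.8], [-0.68, 2.1], [0.12, 2.68], [-1.39, 4.53], [0.16, 2.79], [-2.81, 2.81]. Speed limits (rad/s): [1.89, 1.89, 2.22, 3.01, 3.01, 3.01].

## Interface

Orientations are given as a unit quaternion [x, y, z, w].
In Python, from plant import manip gives the robot as it stands. The module is installed in compiled form; this text tells all that it offers.
- The arm moves only by the tool step_arm, never from a script. Its argument "rows" is a list that holds one entry, the list of rows, each a list of 4 numbers: the shift along the tool's x, y, z in units of 25 mm (1.0 is 25 mm), then the turn about the tool's z in rad. In form: [[[tx, ty, tz, twist], ...]]. A call has 1 to 20 rows; each row shifts and turns the commanded pose from where the row before left it, along the tool's axes as they then stand; what a row does not reach is not made up. A row lasts 1/12 s, in which the tool goes at most 41.7 mm and 7.16 degrees, less where a joint would pass 70% of its speed; a pose out of reach is approached as far as the arm can. A call is refused whole if a number of a shift passes 1 or a number of a turn 0.125, either way. A call with a gripper value outside its range is refused whole. "grip" is the closure, from -1 (fully open) to 1 (shut), set as the call begins (left out, the last holds). The fingers move at their own pace and stop on an object; the grip force is fixed at half the most. Time passes only in rows, so rows that do not move let the fingers close. It gives the time, the measured TCP pose, the force, the opening and the grip force at its end, in the units of the state.
- manip.observe(): the state, without advancing time (a new reading comes with each control period).
- manip.get_image(name): name is "scene" or "top" or "wrist"; returns a dict with "color" (384x512x3 uint8, blue, green, red), "camera_matrix" (3x3 intrinsics, pixels), "R" (3x3) and "t" (3): a world point X has camera coordinates R X + t; the wrist camera has in their place "hand_eye" (4x4, takes a point from camera to tool coordinates, whose origin is the TCP and whose axes are the flange's). Camera axes: x right, y down, z forward; pixel columns grow to the right and rows downward; lengths in mm; the calibration is good to about 2 mm. A picture is of the moment at which its call begins: read the wrist's pose just before it. There is no depth.
- manip.close_job(): hands the job in; it is judged then, once.
The state is a dict: "time": time; "q": joint angles; "qvel": joint speeds; "effort": joint torques, N m; "ee_pos": TCP position; "ee_rot": TCP orientation; "wrist_force": force on the tool from outside, world axes, zero at the start; "ft_torque": the same for the moment, N m; "width": finger opening in mm; "grasp_force": force on a finger pad.
Only numpy, scipy, OpenCV 4.12 (cv2) and the standard library are available. Lean on these libraries where they do the work, as an engineer would, in place of code of your own. Each camera call takes 0.05 s, during which the arm holds its last target. There are 200 camera calls.

## Task

Two bench chucks stand on the cart, and someone has dropped a countersink bit loosely into one of them. Turn the sleeve of that chuck clockwise (seen from above) until its jaws grip the bit firmly and hold it upright, then let go. Leave the empty chuck as it is.

Things in the scene. Friction and masses are not known exactly. Their poses are not given: they have to be found in the camera images.
- chuck: The bench chuck holding the bit, fixed, jaws up. Origin: on its vertical axis at cart-top height; yaw meaningless. Flange 96 mm across, 12 thick; neck 44 across; black ribbed round sleeve 54 mm across, 46 to 88 mm above the cart, white mark on its rim; nose and three jaws up to 96. 30 mm free around the sleeve. Grip it across its diameter from above, any yaw, at about 78 mm height; bit tip at 116.
- chuck_sleeve (a joint): Turn of that sleeve in rad, counting up clockwise seen from above; 0 fully open, starts 0 to 0.3. The jaws close by 4.4 mm of radius per rad (21.6 mm apart at 0), meet the 12 mm shank at 1.04 to 1.09, then it stiffens; turned to 1.3 to 1.4 it is firm. End stop at 1.6. Needs about 0.4 N m to turn, up to 0.8 to tighten; stays where left, or eases back to about 1.24.
- bit: Loose steel countersink bit standing point up between the open jaws of the chuck: 58 mm long, shank 12 mm across, cone head 20 mm across over the top 17 mm, 80 g. Origin: centre of the shank's foot, resting on the chuck's inner floor 58 mm above the cart; z along the bit to its point. It stands up to 2 mm off the chuck's axis until the jaws centre it.
- spare_mark (a point): The white mark on the sleeve rim of the other chuck, which is of the same make and size but empty: 88 mm above the cart and 25 mm out from that chuck's axis.

How it is judged (in metres and radians):
At the end, for the whole second after the job is handed in: The chuck's jaws are closed on the bit (sleeve past 1.0 rad) and press on it with more than 12 N in all; the bit's foot is within 4 mm of the chuck's axis and no more than 8 mm above the inner floor, the bit upright within 8 degrees and at rest (contact force between chuck and bit above 12 N and value of joint chuck_sleeve above 1 rad and horizontal distance between bit and chuck below 0.004 m and angle between bit's own z axis and vertical below 0.14 rad and z of bit in the frame of chuck below 0.066 m and linear speed of bit below 0.02 m/s); the robot touches nothing.
It fails at once if the empty chuck's sleeve is turned (its mark moves more than 6 mm) (distance of spare_mark from where it was at the start of the episode above 0.006 m).
It also fails if it takes over 32 s, if anything falls off the work surface, if the arm or the gripper's body presses on something with over 40 N, if the wrist force passes 120 N, or if a joint passes its speed limit or range.

## Working session

There is one attempt and no reset: what is moved stays moved. The work goes in short steps, Python scripts to look and compute and a tool call to move; the robot and the scene stay as the last step left them, time stands still between calls to the robot, and variables do not carry over. Pictures are saved under pics/ and viewed, at most 10 in all, crops included, and the job is handed in when it is done.

Besides the shell and the picture viewer there is one more tool, called as name([rows], argument=value, ...), one row to a line, values as JSON. step_arm: Moves the arm, as the interface text tells. Its arguments: {"type":"object","properties":{"rows":{"type":"array","items":{"type":"array","items":{"type":"array","items":{"type":"number"}}}},"grip":{"type":"number"}},"required":["rows"]}

```bash
mkdir -p pics
python3 - <<'E'
from plant import manip
import cv2,numpy as np
s=manip.observe();print({k:np.round(v,3).tolist() for k,v in s.items()})
for n in ("top","scene"):
    d=manip.get_image(n);cv2.imwrite(f"pics/{n}1.png",d["color"]);np.savez(f"pics/{n}1.npz",**d)
    print(n,d["camera_matrix"].tolist(),np.round(-d["R"].T@d["t"],1))
E
```

```text
{'time': 0.0, 'q': [1.194, 0.151, 1.438, -0.0, 1.554, -0.134], 'qvel': [0.001, 0.002, -0.0, 0.0, -0.002, 0.001], 'effort': [0.002, -71.303, -57.09, 0.0, 0.009, 0.0], 'ee_pos': [138.155, 557.889, 230.687], 'ee_rot': [0.121, 0.993, -0.001, -0.0], 'wrist_force': [-0.018, 0.791, 0.522], 'ft_torque': [0.022, 0.014, 0.013], 'grasp_force': 0.0, 'width': 85.233}
top [[371.0919602604529, 0.0, 252.8310035511105], [0.0, 371.0919602604529, 193.42698280239196], [0.0, 0.0, 1.0]] [413.7   1.4 852.6]
scene [[471.2011443442996, 0.0, 255.67727360561747], [0.0, 471.2011443442996, 197.9946409618318], [0.0, 0.0, 1.0]] [ 874.  -480.   609.5]
```

View pics/top1.png

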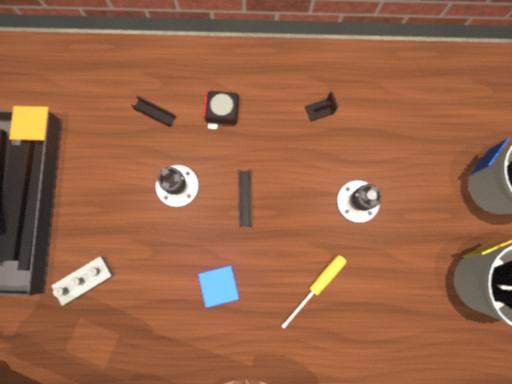

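View pics/scene1.png

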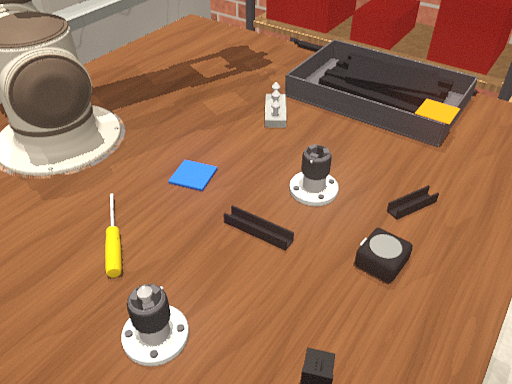

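Right chuck in the top view, about (358,201), holds the bit: a grey cone shows at about (371,195). In the scene view it is the near one, flange about (155,335). The empty chuck is at top (177,185). Next I measure the flange in both views.

```bash
cat > h.py <<'E'
import numpy as np,cv2
def ray(d,uv,z):
    R,t=d["R"],d["t"];c=-R.T@t
    v=R.T@np.linalg.inv(d["camera_matrix"])@[uv[0],uv[1],1]
    return c+v*(z-c[2])/v[2]
def proj(d,X):
    p=d["camera_matrix"]@(d["R"]@np.array(X,float)+d["t"]);return p[:2]/p[2]
E
python3 - <<'E'
from h import *
for n,pts in (("top",[(358,201),(177,185)]),("scene",[(155,335),(314,188)])):
    d=np.load(f"pics/{n}1.npz");im=d["color"].astype(int)
    m=((im.min(2)>165)&(im.max(2)-im.min(2)<40)).astype(np.uint8)
    for p in pts:
        w=np.zeros_like(m);cv2.circle(w,p,40,1,-1)
        k,l,st,_=cv2.connectedComponentsWithStats(m*w)
        i=1+np.argmax(st[1:,4]);c=np.argwhere(l==i)[:,::-1].astype(np.int32)
        hull=cv2.convexHull(c)[:,0]
        P=np.array([ray(d,q,12)[:2] for q in hull],np.float32)
        print(n,p,st[i].tolist(),"enclosing",cv2.minEnclosingCircle(P), "ell",cv2.fitEllipse(P))
d=np.load("pics/top1.npz");print("bit top 116",ray(d,(371,195),110))
E
```

```text
top (358, 201) [337, 180, 42, 43, 784] enclosing ((535.7664184570312, -248.98690795898438), 49.021697998046875) ell ((535.3829345703125, -248.42584228515625), (95.93331146240234, 97.58797454833984), 109.30982208251953)
top (177, 185) [156, 165, 43, 42, 791] enclosing ((564.4723510742188, 167.5794219970703), 48.928245544433594) ell ((564.3093872070312, 167.7609405517578), (96.7422103881836, 97.71996307373047), 141.82244873046875)
scene (155, 335) [121, 306, 67, 59, 1683] enclosing ((540.0341796875, -252.78408813476562), 49.58731460571289) ell ((538.8408813476562, -252.58775329589844), (94.79625701904297, 99.8318099975586), 45.51112365722656)
scene (314, 188) [290, 172, 49, 33, 766] enclosing ((568.0321044921875, 160.43736267089844), 51.773834228515625) ell ((567.4769897460938, 161.88111877441406), (94.41771697998047, 105.93444061279297), 26.077112197875977)
bit top 116 [ 534.06396019 -246.77067406  110.        ]
```

step_arm([
  [[-0.645, -0.766, 0, 0], [-0.645, -0.766, 0, 0], [-0.645, -0.766, 0, 0], [-0.645, -0.766, 0, 0], [-0.645, -0.766, 0, 0], [-0.645, -0.766, 0, 0], [-0.645, -0.766, 0, 0], [-0.645, -0.766, 0, 0], [-0.645, -0.766, 0, 0], [-0.645, -0.766, 0, 0], [-0.645, -0.766, 0, 0], [-0.645, -0.766, 0, 0], [-0.645, -0.766, 0, 0], [-0.645, -0.766, 0, 0], [-0.645, -0.766, 0, 0], [-0.645, -0.766, 0, 0], [-0.645, -0.766, 0, 0], [-0.645, -0.766, 0, 0]],
], grip=-1)

```text
time: 1.6
ee_pos: [337.3, 152.5, 231.2]
ee_rot: [0.121, 0.993, -0.0, 0.0]
wrist_force: [0.5, 0.1, 0.4]
width: 85.3
grasp_force: 0.0
```

step_arm([
  [[-0.645, -0.766, 0, 0], [-0.645, -0.766, 0, 0], [-0.645, -0.766, 0, 0], [-0.645, -0.766, 0, 0], [-0.645, -0.766, 0, 0], [-0.645, -0.766, 0, 0], [-0.645, -0.766, 0, 0], [-0.645, -0.766, 0, 0], [-0.645, -0.766, 0, 0], [-0.645, -0.766, 0, 0], [-0.645, -0.766, 0, 0], [-0.645, -0.766, 0, 0], [-0.645, -0.766, 0, 0], [-0.645, -0.766, 0, 0], [-0.645, -0.766, 0, 0], [-0.645, -0.766, 0, 0], [-0.645, -0.766, 0, 0], [-0.645, -0.766, 0, 0], [0, 0, 0, 0], [0, 0, 0, 0]],
])

```text
time: 3.27
ee_pos: [535.9, -251.4, 230.3]
ee_rot: [0.122, 0.993, 0.0, -0.001]
wrist_force: [0.1, 0.3, -0.4]
width: 85.5
grasp_force: 0.0
```

Run:
```python
from plant import manip
import cv2,numpy as np
s=manip.observe();print({k:np.round(v,3).tolist() for k,v in s.items()})
d=manip.get_image("wrist");cv2.imwrite("pics/w1.png",d["color"]);np.savez("pics/w1.npz",pos=s["ee_pos"],rot=s["ee_rot"],**d)
print(d["camera_matrix"].tolist(),np.round(d["hand_eye"],3).tolist())
```

```text
{'time': 3.267, 'q': [-0.569, 0.187, 1.397, -0.0, 1.559, -1.895], 'qvel': [0.022, -0.034, 0.026, 0.003, 0.002, 0.009], 'effort': [-2.12, -72.384, -58.988, -0.196, -0.215, -0.262], 'ee_pos': [535.935, -251.38, 230.346], 'ee_rot': [0.122, 0.993, 0.0, -0.001], 'wrist_force': [0.108, 0.348, -0.405], 'ft_torque': [-0.006, 0.008, -0.001], 'grasp_force': 0.0, 'width': 85.453}
[[329.1021853867302, 0.0, 256.21839550226457], [0.0, 329.1021853867302, 192.8520023481348], [0.0, 0.0, 1.0]] [[0.0, -0.96, -0.281, 71.006], [1.0, -0.0, 0.001, -0.018], [-0.001, -0.281, 0.96, -143.13], [0.0, 0.0, 0.0, 1.0]]
```

View pics/w1.png

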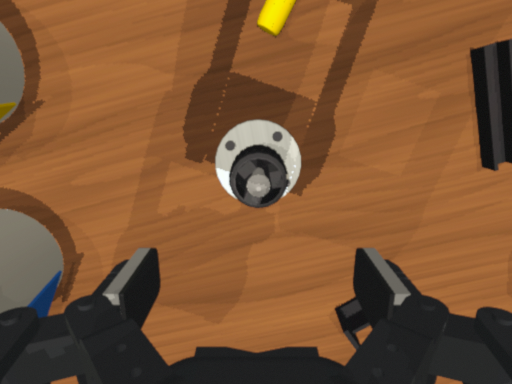

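The wrist view shows the bit at about (258,183) in the sleeve at about (258,178), with the flange around it at about (258,160). I'll measure the sleeve rim and the flange by ray casting.

```bash
cat >> h.py <<'E'
from scipy.spatial.transform import Rotation as Ro
def wcam(f):
    d=dict(np.load(f));T=np.eye(4);T[:3,:3]=Ro.from_quat(d["rot"]).as_matrix();T[:3,3]=d["pos"]
    W=np.linalg.inv(T@d["hand_eye"]);d["R"]=W[:3,:3];d["t"]=W[:3,3];return d
E
python3 - <<'E'
from h import *
d=wcam("pics/w1.npz");im=d["color"].astype(int)
m=((im.min(2)>130)&(im.max(2)-im.min(2)<45)).astype(np.uint8)
w=np.zeros_like(m);cv2.circle(w,(258,163),50,1,-1)
k,l,st,_=cv2.connectedComponentsWithStats(m*w);print(st[1:].tolist())
i=1+np.argmax(st[1:,4]);c=np.argwhere(l==i)[:,::-1].astype(np.int32)
P=np.array([ray(d,q,12)[:2] for q in cv2.convexHull(c)[:,0]],np.float32);print("flange",cv2.minEnclosingCircle(P),cv2.fitEllipse(P))
m=(im.max(2)<70).astype(np.uint8);w[:]=0;cv2.circle(w,(258,177),34,1,-1)
k,l,st,_=cv2.connectedComponentsWithStats(m*w);i=1+np.argmax(st[1:,4]);print(st[i])
c=np.argwhere(l==i)[:,::-1].astype(np.int32)
P=np.array([ray(d,q,88)[:2] for q in cv2.convexHull(c)[:,0]],np.float32);print("sleeve88",cv2.minEnclosingCircle(P),cv2.fitEllipse(P))
print("bit",ray(d,(258,184),112))
cv2.imwrite("pics/w1c.png",cv2.resize(d["color"][110:220,200:320],None,fx=5,fy=5,interpolation=cv2.INTER_CUBIC))
E
```

```text
[[216, 120, 85, 78, 2674], [247, 175, 21, 18, 273]]
flange ((537.0194091796875, -249.60986328125), 47.98648452758789) ((536.8092651367188, -249.51052856445312), (95.0322494506836, 95.51055145263672), 26.248531341552734)
[ 230  145   58   62 1532]
sleeve88 ((533.76025390625, -248.23011779785156), 28.23977279663086) ((534.0050659179688, -248.7039337158203), (50.75656509399414, 56.49965286254883), 76.70006561279297)
bit [ 534.27078629 -249.14395554  112.        ]
```

View pics/w1c.png

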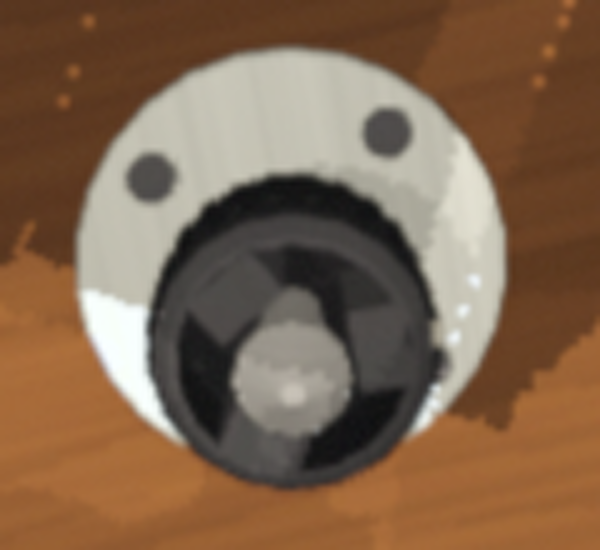

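Flange fits give the chuck axis at about (536.5, −249.5). All radii come out near 48 mm, as they should. Descending to TCP z ≈ 58 with a small y correction.

step_arm([
  [[0, 0.075, 0.6, 0], [0, 0, 0.6, 0], [0, 0, 0.6, 0], [0, 0, 0.6, 0], [0, 0, 0.6, 0], [0, 0, 0.6, 0], [0, 0, 0.6, 0], [0, 0, 0.6, 0], [0, 0, 0.6, 0], [0, 0, 0.6, 0], [0, 0, 0.3, 0], [0, 0, 0.3, 0], [0, 0, 0.3, 0], [0, 0, 0, 0]],
])

```text
time: 4.48
ee_pos: [536.0, -248.4, 57.9]
ee_rot: [0.121, 0.993, 0.0, -0.001]
wrist_force: [-0.8, 0.4, -0.4]
width: 85.3
grasp_force: 0.0
```

step_arm([
  [[0, 0, 0, 0], [0, 0, 0, 0], [0, 0, 0, 0], [0, 0, 0, 0], [0, 0, 0, 0], [0, 0, 0, 0], [0, 0, 0, 0], [0, 0, 0, 0], [0, 0, 0, 0], [0, 0, 0, 0]],
], grip=1)

```text
time: 5.32
ee_pos: [536.6, -249.6, 60.0]
ee_rot: [0.121, 0.993, -0.001, 0.001]
wrist_force: [-4.9, -4.3, 6.9]
width: 52.2
grasp_force: 62.0
```

Run:
```python
from plant import manip
import cv2,numpy as np
s=manip.observe();print({k:np.round(v,3).tolist() for k,v in s.items()})
```

```text
{'time': 5.317, 'q': [-0.565, 0.297, 1.617, -0.001, 1.225, -1.892], 'qvel': [0.002, 0.001, 0.003, 0.001, -0.001, -0.0], 'effort': [2.95, -74.771, -48.755, 1.457, -0.48, 0.036], 'ee_pos': [536.608, -249.647, 60.014], 'ee_rot': [0.121, 0.993, -0.001, 0.001], 'wrist_force': [-4.915, -4.314, 6.883], 'ft_torque': [-0.522, 0.658, -0.003], 'grasp_force': 61.994, 'width': 52.209}
```

Gripped at 52 mm width with 62 N and small side forces. Turning clockwise, which is + about the downward tool z.

step_arm([
  [[0, 0, 0, 0.05], [0, 0, 0, 0.05], [0, 0, 0, 0.05], [0, 0, 0, 0.05], [0, 0, 0, 0.05], [0, 0, 0, 0.05], [0, 0, 0, 0.05], [0, 0, 0, 0.05], [0, 0, 0, 0.05], [0, 0, 0, 0.05], [0, 0, 0, 0.05], [0, 0, 0, 0.05]],
])

```text
time: 6.32
ee_pos: [536.6, -249.7, 60.0]
ee_rot: [0.41, 0.912, -0.001, 0.001]
wrist_force: [-5.2, -3.9, 6.4]
width: 52.5
grasp_force: 62.0
```

```bash
cat > o.py <<'E'
from plant import manip
import numpy as np
from scipy.spatial.transform import Rotation as Ro
s=manip.observe();print({k:np.round(s[k],3).tolist() for k in("time","ee_pos","wrist_force","ft_torque","grasp_force","width")},"q6",s["q"][5], "yawdeg",Ro.from_quat(s["ee_rot"]).as_euler("ZYX")[0])
E
python3 o.py
```

```text
{'time': 6.317, 'ee_pos': [536.555, -249.725, 60.003], 'wrist_force': [-5.163, -3.896, 6.427], 'ft_torque': [-0.801, 0.747, 0.391], 'grasp_force': 61.974, 'width': 52.484} q6 -1.2902384408984215 yawdeg 2.2964463599311298
```

step_arm([
  [[0, 0, 0, 0.05], [0, 0, 0, 0.05], [0, 0, 0, 0.05], [0, 0, 0, 0]],
])

```text
time: 6.65
ee_pos: [536.6, -249.7, 60.1]
ee_rot: [0.478, 0.878, -0.001, 0.001]
wrist_force: [-5.0, -5.1, 6.8]
width: 52.3
grasp_force: 62.0
```

```bash
python3 o.py
```

```text
{'time': 6.65, 'ee_pos': [536.573, -249.736, 60.055], 'wrist_force': [-5.019, -5.138, 6.752], 'ft_torque': [-0.723, 0.8, -0.274], 'grasp_force': 62.011, 'width': 52.297} q6 -1.1390043272563233 yawdeg 2.1451786072099464
```

step_arm([
  [[0, 0, 0, 0.05], [0, 0, 0, 0.05], [0, 0, 0, 0]],
])

```text
time: 6.9
ee_pos: [536.6, -249.7, 60.1]
ee_rot: [0.521, 0.853, -0.001, 0.001]
wrist_force: [-4.1, -4.2, 6.9]
width: 52.6
grasp_force: 62.0
```

```bash
python3 o.py
```

```text
{'time': 6.9, 'ee_pos': [536.554, -249.728, 60.064], 'wrist_force': [-4.129, -4.189, 6.926], 'ft_torque': [-0.754, 0.832, -0.285], 'grasp_force': 62.024, 'width': 52.617} q6 -1.0390793997400167 yawdeg 2.0452076330635927
```

step_arm([
  [[0, 0, 0, 0.05], [0, 0, 0, 0.05], [0, 0, 0, 0]],
])

```text
time: 7.15
ee_pos: [536.5, -249.8, 60.0]
ee_rot: [0.563, 0.826, -0.001, 0.001]
wrist_force: [-4.0, -4.3, 7.1]
width: 52.1
grasp_force: 62.0
```

```bash
python3 o.py
```

```text
{'time': 7.15, 'ee_pos': [536.525, -249.757, 60.039], 'wrist_force': [-3.984, -4.323, 7.053], 'ft_torque': [-0.758, 0.889, -0.19], 'grasp_force': 62.031, 'width': 52.075} q6 -0.9390579952450802 yawdeg 1.9452103607791957
```

Readings taken at rest don't show the turning torque, so I'll end each call while still moving.

step_arm([
  [[0, 0, 0, 0.03], [0, 0, 0, 0.03]],
])

```text
time: 7.32
ee_pos: [536.5, -249.7, 60.0]
ee_rot: [0.587, 0.81, -0.001, 0.001]
wrist_force: [-4.2, -4.4, 6.7]
width: 52.5
grasp_force: 62.0
```

```bash
python3 o.py
```

```text
{'time': 7.317, 'ee_pos': [536.525, -249.742, 60.016], 'wrist_force': [-4.208, -4.434, 6.713], 'ft_torque': [-0.734, 0.888, 0.316], 'grasp_force': 62.014, 'width': 52.494} q6 -0.8813970062094599 yawdeg 1.887617440238608
```

step_arm([
  [[0, 0, 0, 0.03], [0, 0, 0, 0.03]],
])

```text
time: 7.48
ee_pos: [536.5, -249.8, 60.0]
ee_rot: [0.611, 0.792, -0.001, 0.001]
wrist_force: [-4.2, -3.8, 7.4]
width: 52.7
grasp_force: 62.0
```

```bash
python3 o.py
```

```text
{'time': 7.483, 'ee_pos': [536.508, -249.767, 60.041], 'wrist_force': [-4.214, -3.813, 7.424], 'ft_torque': [-0.724, 0.953, 0.369], 'grasp_force': 62.017, 'width': 52.731} q6 -0.821251067927293 yawdeg 1.8274256226755137
```

step_arm([
  [[0, 0, 0, 0.03], [0, 0, 0, 0.03]],
])

```text
time: 7.65
ee_pos: [536.5, -249.8, 60.1]
ee_rot: [0.634, 0.773, -0.001, 0.001]
wrist_force: [-4.8, -4.9, 6.8]
width: 52.7
grasp_force: 62.0
```

```bash
python3 o.py
```

```text
{'time': 7.65, 'ee_pos': [536.535, -249.773, 60.07], 'wrist_force': [-4.823, -4.857, 6.84], 'ft_torque': [-0.693, 0.921, 0.439], 'grasp_force': 62.022, 'width': 52.721} q6 -0.7612795866387192 yawdeg 1.767497227649387
```

step_arm([
  [[0, 0, 0, 0.03], [0, 0, 0, 0.03]],
])

```text
time: 7.82
ee_pos: [536.5, -249.8, 60.0]
ee_rot: [0.657, 0.754, -0.001, 0.001]
wrist_force: [-5.0, -4.6, 8.6]
width: 52.2
grasp_force: 62.0
```

```bash
python3 o.py
```

```text
{'time': 7.817, 'ee_pos': [536.504, -249.758, 60.022], 'wrist_force': [-5.031, -4.563, 8.64], 'ft_torque': [-0.784, 0.976, 0.573], 'grasp_force': 62.023, 'width': 52.192} q6 -0.7013308644685444 yawdeg 1.7075519909367696
```

step_arm([
  [[0, 0, 0, 0.03], [0, 0, 0, 0.03]],
])

```text
time: 7.98
ee_pos: [536.5, -249.7, 60.0]
ee_rot: [0.679, 0.734, -0.001, 0.001]
wrist_force: [-4.2, -4.8, 7.1]
width: 52.1
grasp_force: 62.0
```

```bash
python3 o.py
```

```text
{'time': 7.983, 'ee_pos': [536.504, -249.748, 60.045], 'wrist_force': [-4.16, -4.826, 7.075], 'ft_torque': [-0.733, 0.976, 0.614], 'grasp_force': 62.024, 'width': 52.072} q6 -0.641383763445697 yawdeg 1.6476890858044067
```

Torque is rising from 0.4 to 0.6 N·m, so the jaws are on the bit. A little more.

step_arm([
  [[0, 0, 0, 0.03], [0, 0, 0, 0.03]],
])

```text
time: 8.15
ee_pos: [536.5, -249.8, 60.0]
ee_rot: [0.701, 0.713, -0.001, 0.001]
wrist_force: [-4.6, -4.4, 7.4]
width: 52.3
grasp_force: 62.0
```

```bash
python3 o.py
```

```text
{'time': 8.15, 'ee_pos': [536.475, -249.754, 60.033], 'wrist_force': [-4.646, -4.398, 7.433], 'ft_torque': [-0.698, 1.054, 0.815], 'grasp_force': 62.024, 'width': 52.302} q6 -0.581461098011291 yawdeg 1.5877560531417774
```

step_arm([
  [[0, 0, 0, 0.03], [0, 0, 0, 0.01]],
])

```text
time: 8.32
ee_pos: [536.5, -249.7, 60.0]
ee_rot: [0.715, 0.699, -0.001, 0.001]
wrist_force: [-4.3, -4.0, 8.0]
width: 52.3
grasp_force: 62.0
```

```bash
python3 o.py
```

```text
{'time': 8.317, 'ee_pos': [536.476, -249.746, 60.04], 'wrist_force': [-4.254, -4.007, 7.964], 'ft_torque': [-0.721, 1.002, 0.851], 'grasp_force': 62.009, 'width': 52.27} q6 -0.5411182836063057 yawdeg 1.5474181928038266
```

Torque has reached 0.85 N·m after 1.35 rad of turn, so it is firm. Opening and rising straight up to check.

step_arm([
  [[0, 0, 0, 0], [0, 0, 0, 0], [0, 0, 0, 0], [0, 0, 0, 0], [0, 0, 0, 0], [0, 0, 0, 0], [0, 0, 0, 0], [0, 0, 0, 0], [0, 0, 0, 0], [0, 0, 0, 0]],
], grip=-1)

```text
time: 9.15
ee_pos: [536.4, -248.8, 58.8]
ee_rot: [0.715, 0.699, -0.0, 0.0]
wrist_force: [-0.2, -0.3, 0.2]
width: 85.1
grasp_force: 0.0
```

step_arm([
  [[0, 0, -0.3, 0], [0, 0, -0.6, 0], [0, 0, -0.6, 0], [0, 0, -0.6, 0], [0, 0, -0.6, 0], [0, 0, -0.6, 0], [0, 0, -0.6, 0], [0, 0, -0.6, 0], [0, 0, -0.6, 0], [0, 0, -0.6, 0], [0, 0, -0.6, 0], [0, 0, -0.3, 0], [0, 0, 0, 0], [0, 0, 0, 0]],
])

```text
time: 10.32
ee_pos: [536.4, -248.8, 223.7]
ee_rot: [0.715, 0.699, -0.0, 0.0]
wrist_force: [0.2, -0.9, -0.3]
width: 85.7
grasp_force: 0.0
```

```bash
python3 o.py
python3 - <<'E'
from plant import manip
from h import *
a=manip.get_image("wrist")["color"];b=manip.get_image("scene")["color"]
c=lambda i,x,y:cv2.resize(i[y:y+100,x:x+100],(400,400),interpolation=cv2.INTER_CUBIC)
cv2.imwrite("pics/fin.png",np.hstack([c(a,208,120),c(b,105,270)]))
E
```

```text
{'time': 10.317, 'ee_pos': [536.4, -248.794, 223.706], 'wrist_force': [0.173, -0.883, -0.259], 'ft_torque': [-0.023, -0.035, -0.014], 'grasp_force': 0.0, 'width': 85.677} q6 -0.5425092918070966 yawdeg 1.548822107096322
```

View pics/fin.png

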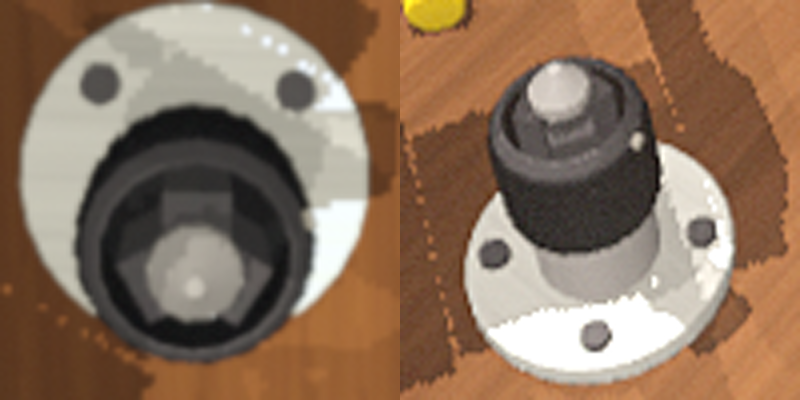

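The picture shows the three jaws closed against the shank, with the bit centred and upright in the sleeve (crop about (197,275)). The white mark is visible on the rim at about (638,140), and the gripper is well clear. Handing in.

```bash
python3 -c "
from plant import manip
print(manip.close_job())"
```

```text
the job is handed in; nothing more can be done
None
```

I turned the occupied chuck's sleeve about 1.35 rad clockwise until the torque reached 0.85 N·m. The last picture shows the bit upright and centred in closed jaws, the gripper is clear, the empty chuck was never approached, and the job was handed in at about 10 s (the hand-in returned no verdict).

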